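# Set the spool nut in a dispenser carton and hold it

## Task

Swing both flaps of the spool carton open until they lean outwards, well past upright. Then screw the knurled black nut on the spool's spindle down (clockwise seen from above) until it bottoms out, and back it off a quarter turn so that the spool can run freely. Finish while holding: keep the nut gripped between the fingers at that setting, at rest, for a colleague to pin it, and leave the other things on the bench and in the carton where they are.

Things in the scene. Friction and masses are not known exactly. Their poses are not given: they have to be found in the camera images.
- carton: open-topped cardboard carton fixed to the bench, 200 (x) x 170 (y) x 115 mm high, walls 4 mm; origin at the centre of its underside, z up, its flaps hinge on the rims at y = +85 and -85 mm. Its two end flaps (at x = +-106 mm) already hang down outside
- reel_top (a point): on the carton's vertical centre axis, on the top of a fixed reel of solder inside the carton, 62 mm above the bench; its green flanges are 100 mm across. Above it stand a white boss 26 mm across, up to 81 mm above the bench, which the nut bottoms out on, and a 12 mm steel spindle up to 105 mm
- flap_left (a joint): cardboard flap on the carton's +y rim, hinge angle in rad: 0 = lying flat and closed, 1.57 = upright, up to 2.7 = leaning far outwards. It starts ajar (0.5 to 0.95). The flap is 194 mm along x, 52 mm from hinge to free edge, 3 mm thick; its hinge line is 117 mm above the bench; its stiff crease (0.03 N m) keeps it where it is left. Pushed outwards on its edge or inner face it swings open
- flap_right (a joint): the same for the flap on the carton's -y rim
- flap_left_edge (a point): middle of the free edge of the left flap
- flap_right_edge (a point): middle of the free edge of the right flap
- nut: round black knurled nut with a white index line on top, 38 mm across and 26 mm high, upright axis on the carton's centre axis; origin at the centre of its underside, 82 mm above the bench when bottomed out. Captive on a right-hand thread of 4 mm a turn (moves up 0.64 mm per rad); it stays where it is left (0.08 N m of friction); free room all round it
- nut_grip (a point): the middle of the nut, on its axis, 13 mm above its underside (95 mm above the bench when bottomed out)
- nut_turn (a joint): angle of the nut on its thread, rad: 0 = bottomed out (hard stop), grows as it is unscrewed (anticlockwise from above), at most 4.4. It starts between 1.9 and 3.1
- solder_reel: loose bystander: reel of solder standing upright, green flanges 68 mm across, 60 mm high; origin under its centre
- orange_reel: loose bystander: reel with white flanges and orange filling, 68 mm across, 60 mm high; origin under its centre
- flux_bottle: loose bystander: white bottle with a red cap, 44 mm across, 100 mm high; origin under its centre
- board: loose bystander: green circuit board 110 x 75 mm, up to 13 mm high, beside the carton on its -y side; origin under its centre
- pliers: loose bystander: pliers with red handles, 150 mm long, 12 mm high, beside the carton on its +y side; origin under the pivot
- screwdriver: loose bystander: yellow-handled screwdriver, 180 mm long, lying between the robot and the carton
- spacer_a: loose bystander: brass ring 26 mm across, 12 mm high, on the carton's floor in a corner; origin under its centre
- spacer_b: loose bystander: a second such brass ring in the opposite corner

How it is judged:
By the outcome, as a careful person would: the job done as asked, in the order asked, and still so for the second after the job is handed in, while the arm keeps its last pose, push and grip.
It also fails if it takes over 58 s, if anything falls off the work surface, if the arm or the gripper's body presses on something with over 40 N, if the wrist force passes 120 N, or if a joint passes its speed limit or range.

## Robot

A 6-joint arm with a two-finger parallel gripper is mounted at the origin on the work surface. World frame = base frame: x ahead of the robot, y to its left, z up, the work surface at z = 0. Lengths are in m, angles in rad, forces in N, time in s.
With the tool pointing down it reaches from about 0.275 to 0.85 m from the base axis. Payload 5.2 kg.
Tool frame: the origin (TCP) lies at the very end of the fingers, on their centre line; the grasp point (between the pads) lies 19 mm behind it (arm.grasp_offset is the distance from the TCP to the grasp point, in m); z points along the fingers, y is the line along which they close (so a half turn about z gives the same grasp; the last joint's range is limited). The gripper opens to 85 mm and grips with 20 to 120 N. Pads are 22 mm wide; open, the fingers measure 114 mm over their backs; the gripper's body (76 mm by 85 mm) begins 54 mm behind the grasp point. The pads swing forward as they close: fully open they stand 13 mm farther back than shut.
Start: joints at [1.135, 0.259, 1.535, -0, 1.348, -0.203], TCP at [0.127, 0.535, 0.231] pointing down, gripper open.
Joint ranges: [-3.14, 3.14], [-0.91, 2.08], [0.19, 2.58], [-1.22, 4.36], [0.22, 2.71], [-3.12, 3.12]. Speed limits (rad/s): [2.57, 2.57, 3.14, 3.14, 3.14, 3.14].

## Interface

Orientations are given as a unit quaternion [x, y, z, w].
In Python, from bench import get_obs, optics, ticket, arm gives the robot as it stands.
- The arm moves only by the tool move_arm, never from a script. Its arguments are lists of equal length, an entry for each row: "slide": the shift along the tool's x, y, z as a fraction of full scale, a list of three; "angular": the turn, a rotation vector about the tool's x, y, z as a fraction of full scale, a list of three. In form: {"slide": [[x, y, z], ...], "angular": [[ax, ay, az], ...]}. A call has 1 to 10 rows; each row shifts and turns the commanded pose from where the row before left it, along the tool's axes as they then stand; what a row does not reach is not made up. Full scale, the value 1, is 0.02 m for a shift and 0.12 rad for a turn. A row lasts 1/12 s, in which the tool goes at most 41.7 mm and 7.16 degrees, less where a joint would pass 70% of its speed; a pose out of reach is approached as far as the arm can. A call with a number of a shift or a turn outside -1 to 1 is refused whole. A call with a gripper value outside its range is refused whole. "claw" is the closure, from 0 (fully open) to 1 (shut), set as the call begins (left out, the last holds). The fingers move at their own pace and stop on an object; the grip force is fixed at half the most. Time passes only in rows, so rows that do not move let the fingers close. It gives the time, the measured TCP pose, the force, the opening and the grip force at its end, in the units of the state.
- get_obs(): the state, without advancing time (a new reading comes with each control period).
- optics.camera(name): name is "side" or "top" or "wrist"; returns a dict with "img" (400x640x3 uint8, red, green, blue), "vfov" (degrees; the focal length in pixels is half the picture's height over the tangent of half this angle, whatever the lens; pixels are square), "cx", "cy" (the principal point, pixels), "position" and "orientation" of the camera in the world. Camera axes: x right, y up, looking along -z (the intrinsics and any distortion apply to the point x, -y, -z); pixel columns grow to the right and rows downward; lengths in m; the calibration is good to about 2 mm. The wrist camera is an equidistant fisheye: a pixel r from the principal point sees the ray r / f radians off the axis. A picture is of the moment at which its call begins. There is no depth.
- ticket.job_done(): hands the job in; it is judged then, once.
The state is a dict: "t": time; "joint_pos": joint angles; "joint_vel": joint speeds; "tau": joint torques, N m; "position": TCP position; "tool_rot": TCP orientation; "ft_force": force on the tool from outside, world axes, zero at the start; "wrist_torque": the same for the moment, N m; "finger_gap": finger opening in m; "finger_force": force on a finger pad.
Only numpy, scipy, OpenCV 4.12 (cv2) and the standard library are available. Lean on these libraries where they do the work, as an engineer would, in place of code of your own. Each camera call takes 0.05 s, during which the arm holds its last target. There are 200 camera calls.

## Working session

There is one attempt and no reset: what is moved stays moved. The work goes in short steps, Python scripts to look and compute and a tool call to move; the robot and the scene stay as the last step left them, time stands still between calls to the robot, and variables do not carry over. Pictures are saved under pics/ and viewed, at most 10 in all, crops included, and the job is handed in when it is done.

Besides the shell and the picture viewer there is one more tool, called after "Emit:" as name(argument=value, ...), one argument or row to a line, values as JSON. move_arm: Moves the arm, as the interface text tells. Shift numbers are shares of 0.02 m and turn numbers shares of 0.12 rad, none past 1 either way. Its arguments: {"type":"object","properties":{"slide":{"type":"array","items":{"type":"array","items":{"type":"number","minimum":-1,"maximum":1}}},"angular":{"type":"array","items":{"type":"array","items":{"type":"number","minimum":-1,"maximum":1}}},"claw":{"type":"number"}},"required":["slide","angular"]}

```bash
ls; mkdir -p pics
python3 - <<'E'
from bench import get_obs, optics, ticket, arm
import cv2,json
o=get_obs();print(o)
for n in("top","side"):
    c=optics.camera(n);cv2.imwrite(f"pics/{n}0.png",c["img"][:,:,::-1])
    print({k:v for k,v in c.items() if k!="img"})
print(arm.grasp_offset,[a for a in dir(arm) if a[0]!='_'])
E
```

```text
pics
{'t': 0.0, 'joint_pos': array([ 1.13522776e+00,  2.59342677e-01,  1.53609188e+00, -1.36633032e-05,
        1.34802757e+00, -2.02823135e-01]), 'joint_vel': array([ 0.00011717,  0.00140069, -0.00256487, -0.00029672, -0.00131679,
        0.0007655 ]), 'tau': array([-1.71132880e-03, -4.46020103e+01, -2.90576917e+01, -6.35458546e-04,
        1.17090927e-02, -9.16220614e-06]), 'position': array([0.12661819, 0.53467005, 0.23047136]), 'tool_rot': array([ 1.16108674e-01,  9.93236076e-01, -8.89610602e-04, -2.86997993e-04]), 'ft_force': array([ 0.23607104, -0.50661032, -0.23462187]), 'wrist_torque': array([-0.0114936 ,  0.02760567,  0.06024365]), 'finger_force': 0.0, 'finger_gap': 0.08517558978152888}
{'vfov': 56.278755929571666, 'cx': 320.5216284499331, 'cy': 206.2236365349056, 'position': array([ 0.45567247, -0.00616742,  1.13863358]), 'orientation': array([-0.02488682,  0.02647622,  0.71254387, -0.70068602])}
{'vfov': 42.62945628037362, 'cx': 308.8149515944743, 'cy': 198.32896834771879, 'position': array([ 0.3728388 , -1.22257017,  1.35615439]), 'orientation': array([ 0.37798745, -0.02833693, -0.05024745,  0.92401174])}
0.0187 ['MotionError', 'grasp_offset']
```

View pics/top0.png

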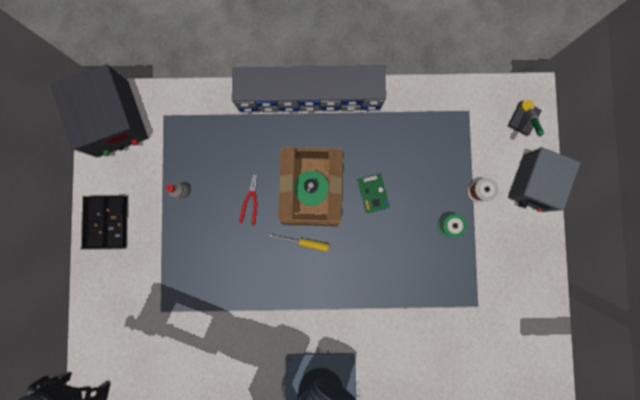

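View pics/side0.png

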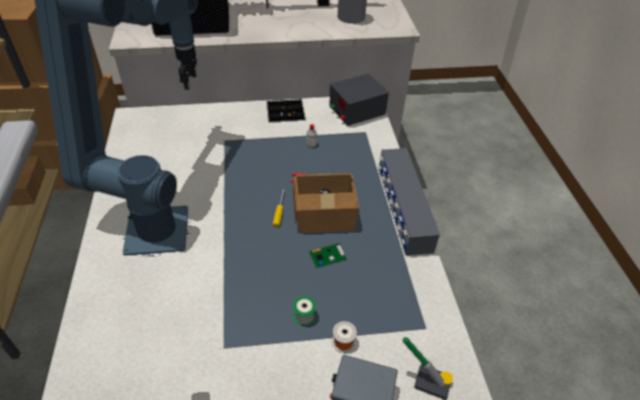

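The top view has +x up and +y left: carton around (312,187), both flaps ajar, nut near (311,186), pliers on the left, board on the right. The side view confirms this. Next I'll measure the carton.

```bash
cat > h.py <<'E'
from bench import get_obs, optics, ticket, arm
import cv2,numpy as np
from scipy.spatial.transform import Rotation as R
def ray(c,u,v):
    H=c["img"].shape[0];f=H/2/np.tan(np.radians(c["vfov"]/2))
    x,y=u-c["cx"],v-c["cy"]
    if c.get("fish"):
        r=np.hypot(x,y)+1e-9;a=r/f;d=np.array([x/r*np.sin(a),-y/r*np.sin(a),-np.cos(a)])
    else: d=np.array([x/f,-y/f,-1])
    return c["position"],R.from_quat(c["orientation"]).apply(d)
def onz(c,u,v,z):
    p,d=ray(c,u,v);return p+d*(z-p[2])/d[2]
def pix(c,P):
    q=R.from_quat(c["orientation"]).inv().apply(np.asarray(P)-c["position"])
    H=c["img"].shape[0];f=H/2/np.tan(np.radians(c["vfov"]/2))
    x,y,z=q[...,0],-q[...,1],-q[...,2]
    if c.get("fish"):
        r=np.hypot(x,y);a=np.arctan2(r,z);return np.stack([c["cx"]+f*a*x/r,c["cy"]+f*a*y/r],-1)
    return np.stack([c["cx"]+f*x/z,c["cy"]+f*y/z],-1)
def cam(n):
    c=optics.camera(n);c["fish"]=n=="wrist";return c
E
python3 - <<'E'
from h import *
c=cam("top")
hsv=cv2.cvtColor(c["img"],cv2.COLOR_RGB2HSV)
roi=np.zeros(hsv.shape[:2],np.uint8);roi[130:240,265:360]=1
g=cv2.inRange(hsv,(50,100,50),(90,255,255))*roi; g[:,345:]=0
ct=max(cv2.findContours(g,0,2)[0],key=cv2.contourArea)
(u,v),r=cv2.minEnclosingCircle(ct);print("reel",u,v,r,onz(c,u,v,.062))
b=cv2.inRange(hsv,(5,60,30),(25,255,255))*roi
ct=max(cv2.findContours(b,0,2)[0],key=cv2.contourArea)
rr=cv2.minAreaRect(ct);print(rr)
for p in cv2.boxPoints(rr):print(p,onz(c,*p,.115))
cv2.imwrite("pics/c1.png",cv2.resize(c["img"][130:250,230:400,::-1],(765,540),interpolation=cv2.INTER_CUBIC))
E
```

```text
reel 311.0 187.6607208251953 16.9298152923584 [0.58838346 0.01742342 0.062     ]
((310.2203063964844, 185.89068603515625), (62.46531677246094, 77.12383270263672), 1.9091522693634033)
[277.72028 223.39069] [0.4850416  0.10873877 0.115     ]
[280.28967 146.30966] [0.69878928 0.09978246 0.115     ]
[342.72034 148.39069] [ 0.69007731 -0.0734269   0.115     ]
[340.15094 225.47171] [ 0.4764879  -0.06188014  0.115     ]
```

View pics/c1.png

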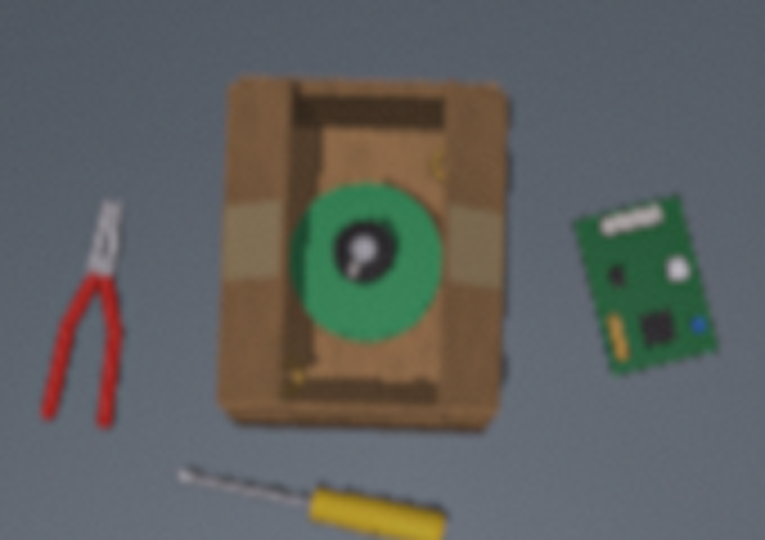

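The crop shows the index line on top of the nut. The carton is at about (0.588, 0.017) with a yaw of about -2.6°. There is a free gap of roughly 34 px between the flap edges. I'm moving the closed gripper over the centre.

Emit:
move_arm(
  slide=[
    [-1,-0.7,0],
    [-1,-0.7,0],
    [-1,-0.7,0],
    [-1,-0.7,0],
    [-1,-0.7,0],
    [-1,-0.7,0],
    [-1,-0.7,0],
    [-1,-0.7,0],
    [-1,-0.7,0],
    [-1,-0.7,0],
  ],
  angular=[
    [0,0,0],
    [0,0,0],
    [0,0,0],
    [0,0,0],
    [0,0,0],
    [0,0,0],
    [0,0,0],
    [0,0,0],
    [0,0,0],
    [0,0,0],
  ],
  claw=1,
)

```text
t: 0.98
position: [0.2896, 0.3517, 0.2311]
tool_rot: [0.116, 0.993, -0.0, -0.0]
ft_force: [0.6, 1.2, -0.0]
finger_gap: -0.0001
finger_force: 0.0
```

Emit:
move_arm(
  slide=[
    [-1,-0.7,0],
    [-1,-0.7,0],
    [-1,-0.7,0],
    [-1,-0.7,0],
    [-1,-0.7,0],
    [-1,-0.7,0],
    [-1,-0.7,0],
    [-1,-0.7,0],
    [-1,-0.7,0],
    [-1,-0.7,0],
  ],
  angular=[
    [0,0,0],
    [0,0,0],
    [0,0,0],
    [0,0,0],
    [0,0,0],
    [0,0,0],
    [0,0,0],
    [0,0,0],
    [0,0,0],
    [0,0,0],
  ],
)

```text
t: 1.82
position: [0.452, 0.1694, 0.2311]
tool_rot: [0.116, 0.993, -0.0, -0.0]
ft_force: [-0.0, 0.5, -0.3]
finger_gap: 0.0001
finger_force: 0.0
```

Emit:
move_arm(
  slide=[
    [-1,-0.7,0],
    [-1,-0.7,0],
    [-1,-0.7,0],
    [-1,-0.7,0],
    [-1,-0.7,0],
    [-1,-0.7,0],
    [0,0,0],
    [0,0,0],
  ],
  angular=[
    [0,0,-0.8],
    [0,0,-0.8],
    [0,0,0],
    [0,0,0],
    [0,0,0],
    [0,0,0],
    [0,0,0],
    [0,0,0],
  ],
)

```text
t: 2.48
position: [0.5636, 0.0756, 0.2304]
tool_rot: [0.021, 1.0, 0.0, -0.001]
ft_force: [-0.1, 0.4, 0.2]
finger_gap: 0.0001
finger_force: 0.0
```

Run:
```python
from h import *
c=cam("wrist")
cv2.imwrite("pics/w1.png",c["img"][:,:,::-1])
print({k:v for k,v in c.items() if k!="img"})
o=get_obs();print(o["position"],R.from_quat(o["tool_rot"]).as_matrix().round(3),o["joint_pos"])
t=cam("top")
for n,u,v in(("L",294.7,187),("R",329,187)):
  for z in (.14,.15,.16): print(n,z,onz(t,u,v,z))
```

```text
{'vfov': 65.70646984690485, 'cx': 318.9972639625752, 'cy': 201.74178337150627, 'position': array([0.48862566, 0.07897088, 0.37366568]), 'orientation': array([-0.1056064 , -0.1010382 ,  0.68427592,  0.71442637]), 'fish': True}
[0.56277615 0.076337   0.23062385] [[-0.999  0.042 -0.002]
 [ 0.042  0.999  0.   ]
 [ 0.002  0.    -1.   ]] [-6.17257282e-02  2.92309301e-01  1.49083335e+00  3.09880602e-04
  1.36027416e+00 -1.59097379e+00]
L 0.14 [0.58128414 0.05948329 0.14      ]
L 0.15 [0.58002631 0.05882589 0.15      ]
L 0.16 [0.57876847 0.05816848 0.16      ]
R 0.14 [ 0.5797507  -0.03268322  0.14      ]
R 0.15 [ 0.57850822 -0.0324177   0.15      ]
R 0.16 [ 0.57726574 -0.03215218  0.16      ]
```

View pics/w1.png

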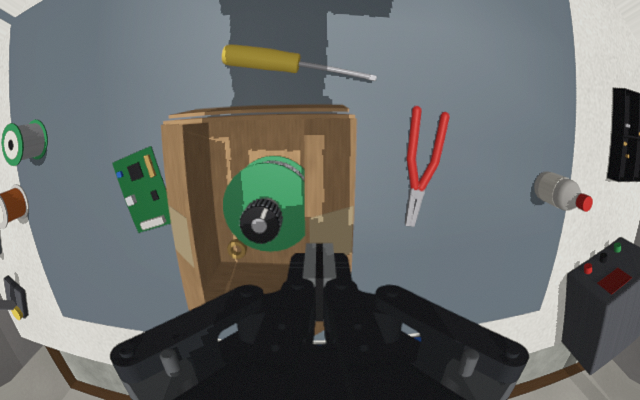

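The wrist view shows the nut top at about (262,215), the reel around it and a spacer at (237,248). The left flap is near the fingers, with its edge along column 350. I'm centring over the carton, then going down between the flaps to just above the nut.

Emit:
move_arm(
  slide=[
    [-0.7,-1,0],
    [-0.7,-0.95,0],
    [0,-0.9,0],
    [0,0,1],
    [0,0,1],
    [0,0,1],
    [0,0,1],
    [0,0,1],
    [0,0,0.15],
    [0,0,0],
  ],
  angular=[
    [0,0,0],
    [0,0,0],
    [0,0,0],
    [0,0,0],
    [0,0,0],
    [0,0,0],
    [0,0,0],
    [0,0,0],
    [0,0,0],
    [0,0,0],
  ],
)

```text
t: 3.42
position: [0.5872, 0.0194, 0.1273]
tool_rot: [0.02, 1.0, 0.0, -0.002]
ft_force: [-0.3, 0.1, 0.8]
finger_gap: 0.0002
finger_force: 0.0
```

Emit:
move_arm(
  slide=[
    [0,0.5,0],
    [0,0.5,0],
    [0,0.5,0],
    [0,0.5,0],
    [0,0.5,0],
    [0,0.5,0],
    [0,0.5,0],
    [0,0.4,0],
    [0,0.3,0],
    [0,0,0],
  ],
  angular=[
    [0,0,0],
    [0,0,0],
    [0,0,0],
    [0,0,0],
    [0,0,0],
    [0,0,0],
    [0,0,0],
    [0,0,0],
    [0,0,0],
    [0,0,0],
  ],
)

```text
t: 4.25
position: [0.5921, 0.104, 0.1282]
tool_rot: [0.02, 1.0, 0.0, -0.0]
ft_force: [0.3, -0.3, -0.1]
finger_gap: -0.0002
finger_force: 0.0
```

Emit:
move_arm(
  slide=[
    [0,-0.8,0],
    [0,-1,0],
    [0,-1,0],
    [0,-1,0],
    [0,-0.7,0],
    [0,-0.5,0],
    [0,-0.5,0],
    [0,-0.5,0],
    [0,-0.5,0],
    [0,-0.5,0],
  ],
  angular=[
    [0,0,0],
    [0,0,0],
    [0,0,0],
    [0,0,0],
    [0,0,0],
    [0,0,0],
    [0,0,0],
    [0,0,0],
    [0,0,0],
    [0,0,0],
  ],
)

```text
t: 5.08
position: [0.5868, -0.0377, 0.1287]
tool_rot: [0.02, 1.0, 0.0, 0.0]
ft_force: [-3.5, 6.4, 21.6]
finger_gap: 0.0
finger_force: 12.3
```

Emit:
move_arm(
  slide=[
    [0,-0.5,0],
    [0,-0.4,0],
    [0,-0.3,0],
    [0,0,0],
    [0,0,0],
  ],
  angular=[
    [0,0,0],
    [0,0,0],
    [0,0,0],
    [0,0,0],
    [0,0,0],
  ],
)

```text
t: 5.5
position: [0.5855, -0.062, 0.128]
tool_rot: [0.021, 1.0, -0.0, -0.0]
ft_force: [-0.2, -0.4, 0.6]
finger_gap: -0.0003
finger_force: 0.0
```

Emit:
move_arm(
  slide=[
    [0,-0.3,0],
    [0,0,0],
    [0,1,0],
    [0,1,0],
    [0,1,-1],
    [0,1,-1],
    [0,0,-1],
    [0,0,0],
    [0,0,0],
  ],
  angular=[
    [0,0,0],
    [0,0,0],
    [0,0,0],
    [0,0,0],
    [0,0,0],
    [0,0,0],
    [0,0,0],
    [0,0,0],
    [0,0,0],
  ],
  claw=1,
)

```text
t: 6.25
position: [0.5894, 0.0124, 0.1892]
tool_rot: [0.02, 1.0, -0.0, 0.001]
ft_force: [0.4, -0.4, -0.7]
finger_gap: -0.0002
finger_force: 0.0
```

Run:
```python
from h import *
o=get_obs();print(o["position"],o["joint_pos"])
c=cam("wrist")
s=cam("side");t=cam("top")
a=cv2.resize(s["img"][140:270,250:390],(420,390),interpolation=cv2.INTER_CUBIC)
b=cv2.resize(t["img"][130:250,250:375],(380,390),interpolation=cv2.INTER_CUBIC)
cv2.imwrite("pics/st2.png",np.hstack([a,b])[:,:,::-1])
cv2.imwrite("pics/w2.png",c["img"][:,:,::-1])
np.savez("w2.npz",**{k:v for k,v in c.items()})
```

```text
[0.58943757 0.01239795 0.18923318] [-1.67704505e-01  3.57411331e-01  1.50191145e+00 -5.52240715e-04
  1.27952339e+00 -1.69855609e+00]
```

View pics/st2.png

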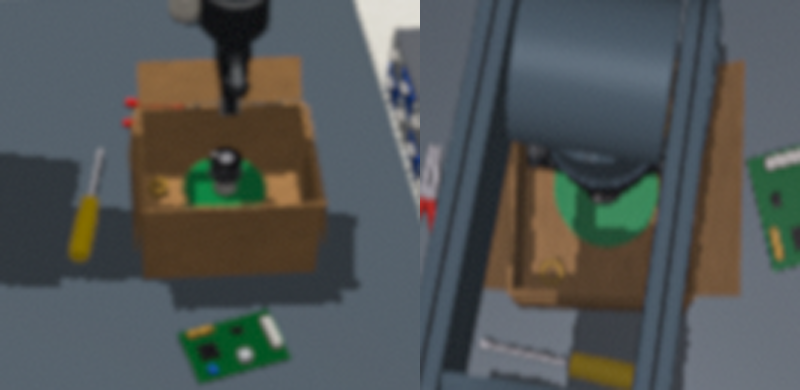

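View pics/w2.png

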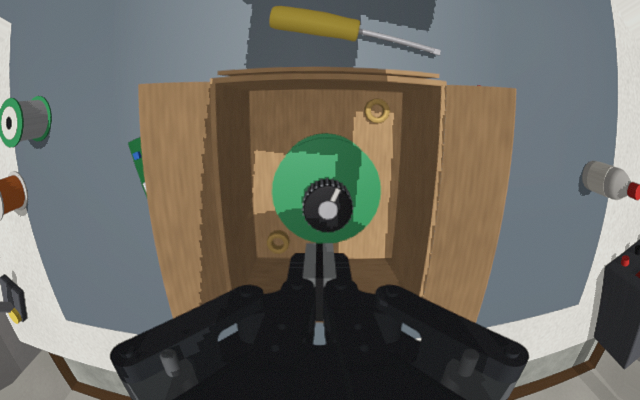

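Both flaps lean well outwards. The nut is visible at about (328,205), with its spindle end at (328,210). Next I'll get the nut axis position.

Run:
```python
from h import *
d=np.load("w2.npz");c={k:d[k] for k in d};c["vfov"]=float(c["vfov"])
c["fish"]=True
im=c["img"];hsv=cv2.cvtColor(im,cv2.COLOR_RGB2HSV)
m=cv2.inRange(hsv,(0,0,120),(180,70,255));r=np.zeros_like(m);r[198:224,312:345]=1;m=m*r
ct=max(cv2.findContours(m,0,1)[0],key=cv2.contourArea)
pts=ct[:,0];lo=pts[pts[:,1]>200]
(x,y),rad=cv2.minEnclosingCircle(ct);print("disc+line",x,y,rad)
e=cv2.erode(m,np.ones((9,9),np.uint8));v,u=np.nonzero(e);print("disc",u.mean(),v.mean(),len(u),onz(c,u.mean(),v.mean(),.105))
g=cv2.inRange(hsv,(50,80,30),(90,255,255));g[:,:250]=0;g[:,400:]=0
ct=max(cv2.findContours(g,0,1)[0],key=cv2.contourArea)[:,0]
hull=cv2.convexHull(ct)[:,0]
P=np.array([onz(c,*p,.062)[:2] for p in hull]);
A=np.c_[2*P,np.ones(len(P))];s=np.linalg.lstsq(A,(P**2).sum(1),rcond=None)[0]
print("reel",s[:2],np.sqrt(s[2]+s[0]**2+s[1]**2))
o=get_obs();T=R.from_quat(o["tool_rot"])
for q in(s[:2],onz(c,u.mean(),v.mean(),.105)[:2]):print(T.inv().apply(np.r_[q,.078]-o["position"])/.02)
```

```text
disc+line 328.7121276855469 207.28787231445312 11.805931091308594
disc 327.5 209.83333333333334 48 [0.59029143 0.01897409 0.105     ]
reel [0.58702987 0.01878912] 0.050308818279771864
[0.03998717 0.33927182 5.44261398]
[-0.12256958  0.35524623  5.44220797]
```

Emit:
move_arm(
  slide=[
    [-0.05,0.35,0],
    [0,0,0],
    [0,0,0],
    [0,0,0],
    [0,0,0.8],
    [0,0,0.8],
    [0,0,0.8],
    [0,0,0.8],
    [0,0,0.8],
    [0,0,0.8],
  ],
  angular=[
    [0,0,0],
    [0,0,0],
    [0,0,0],
    [0,0,0],
    [0,0,0],
    [0,0,0],
    [0,0,0],
    [0,0,0],
    [0,0,0],
    [0,0,0],
  ],
  claw=0,
)

```text
t: 7.23
position: [0.5899, 0.0191, 0.0915]
tool_rot: [0.02, 1.0, -0.0, 0.0]
ft_force: [0.4, 0.1, 0.2]
finger_gap: 0.0857
finger_force: 0.0
```

Emit:
move_arm(
  slide=[
    [0,0,0.7],
    [0,0,0],
    [0,0,0],
  ],
  angular=[
    [0,0,0],
    [0,0,0],
    [0,0,0],
  ],
)

```text
t: 7.48
position: [0.5893, 0.0192, 0.0776]
tool_rot: [0.02, 1.0, 0.0, -0.001]
ft_force: [-0.5, 0.4, -0.2]
finger_gap: 0.0853
finger_force: 0.0
```

Emit:
move_arm(
  slide=[
    [0,0,0],
    [0,0,0],
    [0,0,0],
    [0,0,0],
    [0,0,0],
    [0,0,0],
    [0,0,0],
    [0,0,0],
    [0,0,0],
    [0,0,0],
  ],
  angular=[
    [0,0,0],
    [0,0,0],
    [0,0,0],
    [0,0,0],
    [0,0,0],
    [0,0,0],
    [0,0,0],
    [0,0,0],
    [0,0,0],
    [0,0,0],
  ],
  claw=1,
)

```text
t: 8.32
position: [0.5905, 0.0187, 0.0796]
tool_rot: [0.02, 1.0, -0.0, 0.001]
ft_force: [-1.5, -1.2, 6.4]
finger_gap: 0.0364
finger_force: 59.5
```

```bash
cat > s.py <<'E'
from h import *
o=get_obs();M=R.from_quat(o["tool_rot"]).as_matrix()
print("psi",round(np.arctan2(M[1,1],M[0,1]),4),"j6",o["joint_pos"][5].round(3),"F",o["ft_force"].round(1),"T",o["wrist_torque"].round(2),"tau6",o["tau"][5].round(3),"gap",o["finger_gap"],o["finger_force"],o["position"].round(4),o["t"])
E
python3 s.py
```

```text
psi 1.53 j6 -1.686 F [-1.5 -1.2  6.4] T [-0.36  0.3   0.09] tau6 0.011 gap 0.036383944566124475 59.52031373977661 [0.5905 0.0187 0.0796] 8.3167
```

Emit:
move_arm(
  slide=[
    [0,0,0.004],
    [0,0,0.004],
    [0,0,0.004],
    [0,0,0.004],
    [0,0,0.004],
    [0,0,0.004],
    [0,0,0.004],
    [0,0,0.004],
    [0,0,0.004],
    [0,0,0.004],
  ],
  angular=[
    [0,0,0.5],
    [0,0,1],
    [0,0,1],
    [0,0,1],
    [0,0,1],
    [0,0,1],
    [0,0,1],
    [0,0,1],
    [0,0,1],
    [0,0,0.5],
  ],
)

```text
t: 9.15
position: [0.59, 0.018, 0.0788]
tool_rot: [0.534, 0.846, -0.001, 0.001]
ft_force: [-3.7, -4.9, 8.1]
finger_gap: 0.0363
finger_force: 59.5
```

```bash
python3 s.py
```

```text
psi 0.4443 j6 -0.6 F [-3.7 -4.9  8.1] T [-0.74  0.58  0.05] tau6 -0.076 gap 0.03626305576830025 59.460044503211975 [0.59   0.018  0.0788] 9.15
```

Emit:
move_arm(
  slide=[
    [0,0,0.004],
    [0,0,0.004],
    [0,0,0.004],
    [0,0,0.004],
    [0,0,0.004],
    [0,0,0.002],
    [0,0,0],
  ],
  angular=[
    [0,0,1],
    [0,0,1],
    [0,0,1],
    [0,0,1],
    [0,0,1],
    [0,0,0.5],
    [0,0,0],
  ],
)

```text
t: 9.73
position: [0.5894, 0.018, 0.0784]
tool_rot: [0.778, 0.628, -0.001, 0.001]
ft_force: [-5.2, -5.0, 9.5]
finger_gap: 0.0364
finger_force: 59.7
```

```bash
python3 s.py;python3 - <<'E'
from h import *
c=cam("wrist");cv2.imwrite("pics/w3.png",cv2.resize(c["img"][150:300,220:420,::-1],(800,600),interpolation=cv2.INTER_CUBIC))
E
```

```text
psi -0.2132 j6 0.057 F [-5.2 -5.   9.5] T [-0.73  0.88 -0.12] tau6 0.814 gap 0.03637910571573275 59.650912284851074 [0.5894 0.018  0.0784] 9.7333
```

View pics/w3.png

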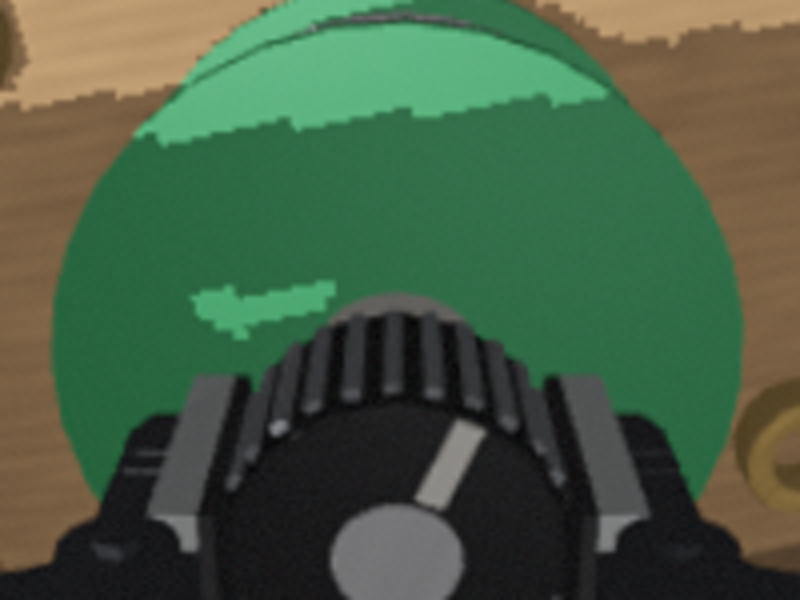

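The index line has kept its place relative to the tool (about 27° right of up), so the nut is turning with the fingers without slipping. I'll continue in smaller steps.

Emit:
move_arm(
  slide=[
    [0,0,0.002],
    [0,0,0.002],
    [0,0,0.002],
    [0,0,0.002],
    [0,0,0],
  ],
  angular=[
    [0,0,0.5],
    [0,0,0.5],
    [0,0,0.5],
    [0,0,0.5],
    [0,0,0],
  ],
)

```text
t: 10.2
position: [0.5892, 0.0181, 0.0782]
tool_rot: [0.848, 0.53, -0.001, 0.001]
ft_force: [-6.7, -6.0, 10.0]
finger_gap: 0.0367
finger_force: 59.7
```

```bash
python3 s.py
```

```text
psi -0.4529 j6 0.297 F [-6.7 -6.  10. ] T [-0.81  1.03 -0.11] tau6 0.692 gap 0.03666205529548952 59.70277547836304 [0.5892 0.0181 0.0782] 10.2
```

Emit:
move_arm(
  slide=[
    [0,0,0.002],
    [0,0,0.002],
    [0,0,0.002],
    [0,0,0],
  ],
  angular=[
    [0,0,0.5],
    [0,0,0.5],
    [0,0,0.5],
    [0,0,0],
  ],
)

```text
t: 10.53
position: [0.5891, 0.0181, 0.0781]
tool_rot: [0.892, 0.452, -0.001, 0.001]
ft_force: [-6.7, -5.2, 9.8]
finger_gap: 0.0366
finger_force: 59.7
```

```bash
python3 s.py
```

```text
psi -0.6329 j6 0.477 F [-6.7 -5.2  9.8] T [-0.69  1.02 -0.11] tau6 0.69 gap 0.036586272121497086 59.739017486572266 [0.5891 0.0181 0.0781] 10.5333
```

Emit:
move_arm(
  slide=[
    [0,0,0.002],
    [0,0,0.002],
    [0,0,0.002],
    [0,0,0],
  ],
  angular=[
    [0,0,0.5],
    [0,0,0.5],
    [0,0,0.5],
    [0,0,0],
  ],
)

```text
t: 10.87
position: [0.589, 0.0182, 0.0779]
tool_rot: [0.929, 0.37, -0.001, 0.001]
ft_force: [-6.4, -4.9, 10.5]
finger_gap: 0.0368
finger_force: 59.8
```

```bash
python3 s.py
```

```text
psi -0.8129 j6 0.657 F [-6.4 -4.9 10.5] T [-0.65  1.03 -0.11] tau6 0.689 gap 0.036767448376625766 59.76967513561249 [0.589  0.0182 0.0779] 10.8667
```

Emit:
move_arm(
  slide=[
    [0,0,0.002],
    [0,0,0.002],
    [0,0,0.002],
    [0,0,0],
  ],
  angular=[
    [0,0,0.5],
    [0,0,0.5],
    [0,0,0.5],
    [0,0,0],
  ],
)

```text
t: 11.2
position: [0.5889, 0.0183, 0.0779]
tool_rot: [0.959, 0.285, -0.001, 0.001]
ft_force: [-6.9, -4.3, 11.4]
finger_gap: 0.0364
finger_force: 59.8
```

```bash
python3 s.py
```

```text
psi -0.9929 j6 0.837 F [-6.9 -4.3 11.4] T [-0.64  1.1   0.01] tau6 0.688 gap 0.036353985724152875 59.79723572731018 [0.5889 0.0183 0.0779] 11.2
```

Emit:
move_arm(
  slide=[
    [0,0,0.002],
    [0,0,0.002],
    [0,0,0],
  ],
  angular=[
    [0,0,0.5],
    [0,0,0.5],
    [0,0,0],
  ],
)

```text
t: 11.45
position: [0.5889, 0.0184, 0.0778]
tool_rot: [0.974, 0.227, -0.001, 0.001]
ft_force: [-7.2, -3.7, 11.2]
finger_gap: 0.0364
finger_force: 59.8
```

```bash
python3 s.py
```

```text
psi -1.1129 j6 0.957 F [-7.2 -3.7 11.2] T [-0.58  1.08 -0.08] tau6 0.679 gap 0.0364282870559218 59.81489181518555 [0.5889 0.0184 0.0778] 11.45
```

Emit:
move_arm(
  slide=[
    [0,0,0.002],
    [0,0,0.002],
    [0,0,0],
  ],
  angular=[
    [0,0,0.5],
    [0,0,0.5],
    [0,0,0],
  ],
)

```text
t: 11.7
position: [0.5888, 0.0185, 0.0777]
tool_rot: [0.986, 0.169, -0.001, 0.001]
ft_force: [-7.8, -3.0, 11.3]
finger_gap: 0.0367
finger_force: 59.8
```

```bash
python3 s.py
python3 - <<'E'
from h import *
c=cam("wrist");cv2.imwrite("pics/w4.png",cv2.resize(c["img"][230:310,270:390,::-1],(600,400),interpolation=cv2.INTER_CUBIC))
E
```

```text
psi -1.2311 j6 1.076 F [-7.8 -3.  11.3] T [-0.56  1.1   0.7 ] tau6 1.561 gap 0.03668236383356557 59.83647644519806 [0.5888 0.0185 0.0777] 11.7
```

View pics/w4.png

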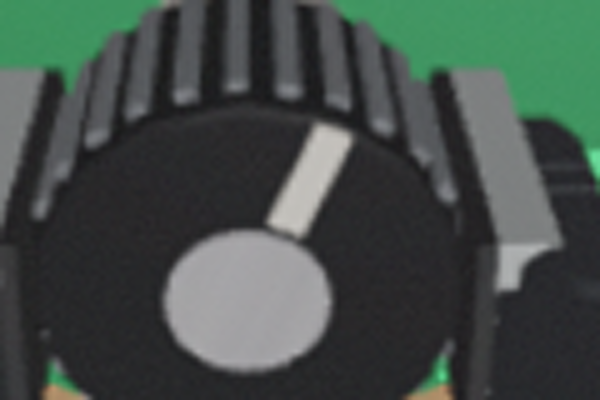

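Emit:
move_arm(
  slide=[
    [0,0,0],
    [0,0,0],
  ],
  angular=[
    [0,0,0.2],
    [0,0,0],
  ],
)

```text
t: 11.92
position: [0.5888, 0.0185, 0.0777]
tool_rot: [0.987, 0.159, -0.001, 0.001]
ft_force: [-7.3, -3.9, 11.3]
finger_gap: 0.0367
finger_force: 59.8
```

```bash
python3 s.py
```

```text
psi -1.2521 j6 1.097 F [-7.3 -3.9 11.3] T [-0.47  1.1   1.18] tau6 1.465 gap 0.036722290560702864 59.83127474784851 [0.5888 0.0185 0.0777] 11.9167
```

The stop is confirmed: torque rose from 0.7 to 1.18 N m over the last 0.02 rad. Extrapolating back, the nut bottomed at psi of about -1.20. I'm backing off to about 0.37.

Emit:
move_arm(
  slide=[
    [0,0,-0.002],
    [0,0,-0.004],
    [0,0,-0.004],
    [0,0,-0.004],
    [0,0,-0.004],
    [0,0,-0.004],
    [0,0,-0.004],
    [0,0,-0.004],
    [0,0,-0.004],
    [0,0,-0.004],
  ],
  angular=[
    [0,0,-0.6],
    [0,0,-1],
    [0,0,-1],
    [0,0,-1],
    [0,0,-1],
    [0,0,-1],
    [0,0,-1],
    [0,0,-1],
    [0,0,-1],
    [0,0,-1],
  ],
)

```text
t: 12.75
position: [0.5895, 0.018, 0.0785]
tool_rot: [0.74, 0.672, -0.001, 0.001]
ft_force: [-4.7, -5.0, 8.4]
finger_gap: 0.0361
finger_force: 59.6
```

Emit:
move_arm(
  slide=[
    [0,0,-0.004],
    [0,0,-0.004],
    [0,0,-0.003],
    [0,0,-0.003],
    [0,0,-0.002],
    [0,0,0],
    [0,0,0],
    [0,0,0],
    [0,0,0],
    [0,0,0],
  ],
  angular=[
    [0,0,-1],
    [0,0,-1],
    [0,0,-0.9],
    [0,0,-0.6],
    [0,0,-0.4],
    [0,0,0],
    [0,0,0],
    [0,0,0],
    [0,0,0],
    [0,0,0],
  ],
)

```text
t: 13.58
position: [0.59, 0.018, 0.0788]
tool_rot: [0.566, 0.824, -0.001, 0.001]
ft_force: [-3.0, -4.1, 7.6]
finger_gap: 0.0366
finger_force: 59.5
```

```bash
python3 s.py
python3 - <<'E'
from h import *
c=cam("wrist");im=c["img"];cv2.imwrite("pics/w5.png",cv2.resize(im[230:310,270:390,::-1],(600,400),interpolation=cv2.INTER_CUBIC))
s=cam("side");t=cam("top")
a=cv2.resize(s["img"][100:370,220:400],(400,600));b=cv2.resize(t["img"][100:280,150:510],(400,200))
cv2.imwrite("pics/fin.png",np.vstack([a])[:,:,::-1])
q=cv2.imread("pics/w5.png",0)
for n in("w4","w5"):
    g=cv2.imread(f"pics/{n}.png",0)[115:232,250:370];_,m=cv2.threshold(g,110,255,0)
    ct=max(cv2.findContours(m,0,1)[0],key=cv2.contourArea);print(n,cv2.minAreaRect(ct))
E
```

```text
psi 0.3663 j6 -0.522 F [-3.  -4.1  7.6] T [-0.79  0.59  0.11] tau6 0.079 gap 0.03656910798574231 59.54596817493439 [0.59   0.018  0.0788] 13.5833
w4 ((59.800010681152344, 64.9000015258789), (41.59086608886719, 119.85324096679688), 26.56505012512207)
w5 ((61.32429885864258, 64.933837890625), (43.08154296875, 119.09136199951172), 27.758541107177734)
```

View pics/w5.png

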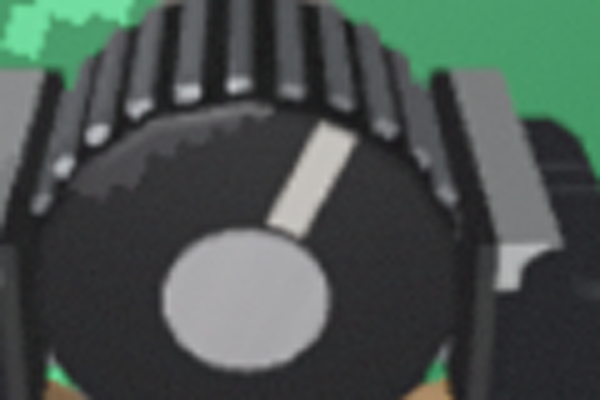

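View pics/fin.png

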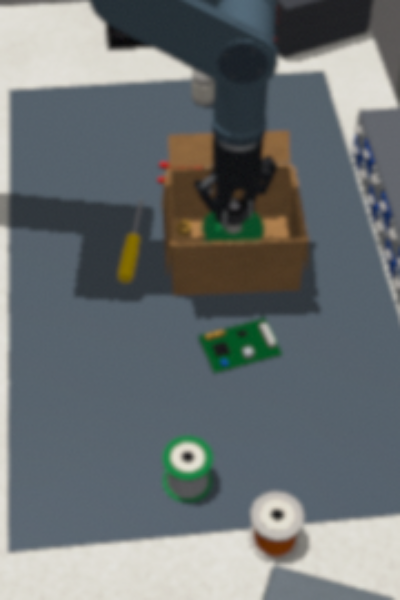

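The index line is unchanged in the tool frame (27°, no slip). The nut sits about 1.57 rad off the stop and is gripped at rest, the flaps are open, and the bystanders visible in this view look where they were. Handing in.

```bash
python3 -c "
from bench import ticket
print(ticket.job_done())"
```

```text
the job is handed in; nothing more can be done
None
```

I swung both flaps open well past upright, screwed the nut down to its stop, backed it off about a quarter turn (1.57 rad by my estimate) and handed the job in at about 14 s with the nut still gripped at rest; the judge's verdict was not shown.

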